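Pump the bench clamp onto a glued servo and hold the pressure

ROBOT

A 6-joint arm with a two-finger parallel gripper is mounted at the origin on a cart in front of the work surface, level with it; the furniture and walls round the work are solid. World frame = base frame: x ahead of the robot, y to its left, z up, the work surface at z = 0. Lengths are in m, angles in rad, forces in N, time in s.
With the tool pointing down it reaches from about 0.35 to 0.875 m from the base axis. Payload 4.2 kg.
Tool frame: the origin (TCP) lies at the very end of the fingers, on their centre line; the grasp point (between the pads) lies 19 mm behind it; z points along the fingers, y is the line along which they close (so a half turn about z gives the same grasp; the last joint's range is limited). The gripper opens to 85 mm and grips with 20 to 120 N. Pads are 22 mm wide; open, the fingers measure 114 mm over their backs; the gripper's body (76 mm by 85 mm) begins 54 mm behind the grasp point. The pads swing forward as they close: fully open they stand 13 mm farther back than shut.
Start: joints at [-1.005, 0.385, 0.008, 0, -1.194, -0.259], TCP at [0.189, -0.596, 0.231] pointing down, gripper open.
Joint ranges: [-3.14, 3.14], [-1.21, 2.06], [-1.07, 1.41], [-3.16, 2.05], [-2.99, -0.16], [-3.1, 3.1]. Speed limits (rad/s): [2.79, 2.79, 3.14, 3.14, 3.14, 3.14].

INTERFACE

Orientations are given as [roll, pitch, yaw] about the fixed x, y, z axes, in that order (R = Rz(yaw) Ry(pitch) Rx(roll)).
In Python, from station import * gives the robot as it stands.
- The arm moves only by the shell command python3 -m inch 'ROWS' [OPENING] [FORCE]. ROWS is JSON, a list of rows, each an object with "xyz": the shift along the tool's x, y, z in units of 30 mm (1.0 is 30 mm), a list of three; "twist": the turn, a rotation vector about the tool's x, y, z in rad, a list of three. A call has 1 to 5 rows; each row is the pose to reach, as a shift and turn from the pose commanded when the call began, along the tool's axes at that moment; what a row does not reach only later rows make up. A row lasts 1/12 s, in which the tool goes at most 41.7 mm and 7.16 degrees, less where a joint would pass 70% of its speed; a pose out of reach is approached as far as the arm can. A call with a gripper value outside its range is refused whole. OPENING is the opening in per cent of the stroke, from 0 (shut) to 100 (fully open), set as the call begins (- or left out, the last holds). The fingers move at their own pace and stop on an object; FORCE is the grip in N (left out, the last holds). Time passes only in rows, so rows that repeat a pose let the fingers close. It gives the time, the measured TCP pose, the force, the opening and the grip force at its end, in the units of the state.
- read_state(): the state, without advancing time (a new reading comes with each control period).
- read_camera(name): name is "scene" or "top" or "wrist"; returns (picture, depth): 420x560x3 uint8, blue, green, red; 420x560 float32, m along the optical axis (not along the pixel's ray), 0 where there is no reading.
- camera_model(name): a dict with "intrinsics" (3x3 intrinsics, pixels), "R" (3x3) and "t" (3): a world point X has camera coordinates R X + t. Camera axes: x right, y down, z forward; pixel columns grow to the right and rows downward; lengths in m; the calibration is good to about 2 mm. The wrist camera is an equidistant fisheye: a pixel r from the principal point sees the ray r / f radians off the axis. A picture is of the moment at which its call begins: read the wrist's pose just before it. camera_model takes no time and is no camera call; for the wrist camera it gives the pose at the moment of the call.
- finish_job(): hands the job in; it is judged then, once.
The state is a dict: "time_s": time; "joints": joint angles; "dq": joint speeds; "effort": joint torques, N m; "ee_pos": TCP position; "ee_rot": TCP orientation; "force": force on the tool from outside, world axes, zero at the start; "moment": the same for the moment, N m; "width": finger opening in m; "gripper_force": force on a finger pad.
Only numpy, scipy, OpenCV 4.12 (cv2) and the standard library are available. Lean on these libraries where they do the work, as an engineer would, in place of code of your own. Each camera call takes 0.05 s, during which the arm holds its last target. There are 200 camera calls.

TASK

The two halves of the servo case standing in the blue bench clamp have just been glued. Grip the red knob and pump the ratchet lever, with full pulls away from the servo and each return eased back slowly in your grip, until the pad presses the servo against the fixed jaw and the edge of the dark steel sleeve stands on the green band of the spring plunger: beyond the white, but short of the red, which would crush the case. Work the clamp only by its knob, leave the other things on the table alone, and finish while still gripping the knob with the lever kept pulled.

Things in the scene. Friction and masses are not known exactly. Their poses are not given: they have to be found in the camera images.
- clamp: the bench clamp, fixed to the table: dark steel base plate 230 x 80 x 10 mm with a blue ratchet housing (two blue cheeks up to 98 mm high) at one end and a blue fixed jaw at the other. Origin: centre of the base's underside, on the table. Its x axis runs along the clamp from the lever to the fixed jaw, z up. The lever's hinge lies at (-65, 0, 85) mm in this frame, with its axis along y
- knob: the red ball knob, 30 mm in diameter (origin: its centre), on top of the steel lever (rod 10 mm thick), 95 mm from the hinge; nothing else stands within 50 mm of it. It revolves freely about its own y axis (the clamp's y), so a grip on it does not bind as the lever swings. At home the lever leans 0.22 rad from upright towards the fixed jaw; the knob swings in an arc about the hinge, in the clamp's x-z plane, away from the fixed jaw when pulled
- lever (a joint): angle of the ratchet lever, rad: 0 at home (spring returns it there), 0.45 at the end of its pull. The knob needs about 3 to 9 N. Pulling jams a pawl on the bar and drives the bar, sleeve and pad towards the fixed jaw by about 25 mm per rad (10 to 11 mm a full pull, a little less under load); on the way back the bar stays where it is. Let go, it snaps back
- carriage: the sliding steel bar with its dark steel sleeve (24 mm diameter, axis 30 mm above the table; the bar's tail sticks out behind the base) that carries the plunger and pad; friction holds it (9 N), and it moves only along the clamp's x. Origin: moves with the bar, in the clamp's frame at (slide, 0, 0); the sleeve's front edge is at its x = 0
- plunger (a joint): how far the spring plunger is pushed into the sleeve, m: 0 while the pad is free. Outside the sleeve it shows, from the sleeve outwards, 5 mm white, 11 mm green, then red; 0.005 to 0.016 puts the sleeve's edge on green; 0.022 is the stop. The spring gives about 0.35 N per mm, so green is about 1.9 to 5.8 N, and the case is crushed at 7.2 N
- pad: the moving jaw: a square pad, 34 x 34 mm, 6 mm thick, on the end of the plunger. Origin: centre of its rubber face, which looks along the clamp's +x
- anvil: the blue fixed jaw, 56 mm wide, top 52 mm above the table. Origin: centre of its black rubber face, which looks along the clamp's -x, 89 mm from the clamp's origin
- servo: the black servo, 20 mm thick along the clamp, 54 mm across it and 44 mm high, standing loose on the clamp's base plate 2 to 6 mm short of the fixed jaw; the pad pushes it up against the fixed jaw. Origin: centre of its underside, z up. The pad's face starts 13 to 39 mm from where the servo's face will be once it touches the fixed jaw
- mug: bystander, to be left alone: the orange mug, 81x113x101 mm. Origin: centre of its underside
- ca_glue: bystander, to be left alone: the white glue bottle with a long tip, 30x30x99 mm. Origin: centre of its underside
- battery_pack: bystander, to be left alone: the blue battery pack, 34x145x24 mm. Origin: centre of its underside
- marker_black: bystander, to be left alone: the marker pen with a black cap, 127x14x16 mm. Origin: centre of its underside
- model_wheel: bystander, to be left alone: the small black wheel with a yellow hub, 70x70x25 mm. Origin: centre of its underside
- tweezers: bystander, to be left alone: the steel tweezers, 123x17x9 mm. Origin: centre of its underside
Mind the look-alikes: they are no part of the job. What is shaped like the servo but purple is not meant.

How it is judged:
On the way, in this order (a step that is already met when the one before it is completed fails the run):
1. the lever is pulled through its stroke (past 0.36 rad), the fingers on the knob (value of joint lever above 0.36 rad and contact force between the fingers and knob above 0.5 N), for 0.05 s.
2. the lever is eased back home (below 0.09 rad) with the fingers still on the knob (value of joint lever below 0.09 rad and contact force between the fingers and knob above 0.5 N), for 0.05 s.
3. the pad bears on the servo with the pressure of the green band (contact force between pad and servo above 1.6 N and contact force between servo and anvil above 1.2 N), for 0.2 s.
At the end, for the whole second after the job is handed in: Plunger pushed in 4.5 to 16.7 mm (sleeve edge on green); pad on servo 1.6 to 6.2 N; servo on fixed jaw over 1.2 N, upright within 0.1 rad, at rest; fingers still grip the knob (over 1 N) and the lever is still pulled (over 0.03 rad from home) (all of step 3 and contact force between pad and servo below 6.2 N and value of joint plunger between 0.0045 and 0.0167 m and angle between servo's own z axis and vertical below 0.1 rad and contact force between the fingers and knob above 1 N and value of joint lever above 0.03 rad and linear speed of servo below 0.02 m/s); the arm keeps its last pose, push and grip.
It fails at once if the servo is crushed: pressed by the pad with more than 7.2 N (contact force between pad and servo above 7.2 N).
It fails at once if the lever snaps back (faster than 3 rad/s, which is 0.28 m/s at the knob) (velocity of joint lever below -3 rad/s).
It fails at once if the robot pushes the servo, the sliding bar or the pad directly (more than 1 N) (contact force between any of the arm, the fingers and servo above 1 N or contact force between any of the arm, the fingers and carriage above 1 N).
It fails at once if a bystander is shifted by more than 30 mm (distance of any of mug, ca_glue, battery_pack, marker_black, model_wheel, tweezers from where it was at the start of the episode above 0.03 m).
It also fails if it takes over 48 s, if anything falls off the work surface, if the arm or the gripper's body presses on something with over 40 N, if the wrist force passes 120 N, or if a joint passes its speed limit or range.

## Working session

There is one attempt and no reset: what is moved stays moved. The work goes in short steps, Python scripts to look and compute and a shell command to move; the robot and the scene stay as the last step left them, time stands still between calls to the robot, and variables do not carry over. Pictures are saved under pics/ and viewed, at most 10 in all, crops included, and the job is handed in when it is done.

```bash
mkdir -p pics
python3 - <<'E'
from station import *
import cv2,numpy as np
for n in("scene","top"):
    p,d=read_camera(n); cv2.imwrite(f"pics/{n}0.png",p); np.save(f"pics/{n}0.npy",d)
    m=camera_model(n); print(n,np.round(m["intrinsics"],1).tolist(),np.round(m["R"],3).tolist(),np.round(m["t"],3))
s=read_state();print(s["time_s"],s["ee_pos"],s["ee_rot"],s["width"])
E
```

```text
scene [[419.9, 0.0, 274.3], [0.0, 419.9, 210.5], [0.0, 0.0, 1.0]] [[-0.581, -0.814, -0.001], [-0.631, 0.451, -0.631], [0.514, -0.366, -0.775]] [0.35  0.466 0.654]
top [[481.7, 0.0, 287.0], [0.0, 481.7, 206.7], [0.0, 0.0, 1.0]] [[-0.002, -1.0, 0.018], [-0.983, -0.001, -0.181], [0.181, -0.018, -0.983]] [-0.002  0.588  1.002]
0.1 [ 0.1886063  -0.59531992  0.23035513] [ 3.13966301e+00 -9.82940585e-05 -2.83498605e+00] 0.08521926694951021
```

View pics/scene0.png

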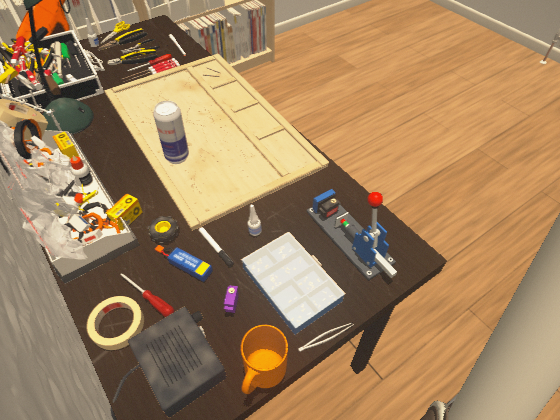

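View pics/top0.png

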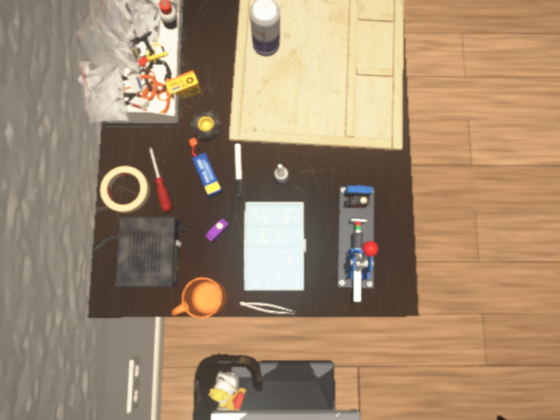

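The red knob is at scene (376,199) and top (371,248). The clamp has a black servo at top (357,198), and that is the one meant. The purple look-alike lies loose at top (217,230). Next I'll measure, and take an enlarged crop to confirm.

```bash
cat > h.py <<'E'
from station import *
import cv2,numpy as np
def w(n,u,v,z):
    m=camera_model(n);K,R,t=m["intrinsics"],np.array(m["R"]),np.array(m["t"])
    return R.T@(z*np.linalg.inv(K)@[u,v,1]-t)
def ray(n,u,v):
    m=camera_model(n);R,t=np.array(m["R"]),np.array(m["t"])
    return -R.T@t, R.T@(np.linalg.inv(m["intrinsics"])@[u,v,1])
def proj(n,X):
    m=camera_model(n);c=np.array(m["R"])@X+m["t"];p=m["intrinsics"]@c;return p[:2]/p[2]
E
python3 - <<'E'
from h import *
rs=[]
for n,b in(("scene",(355,395,180,215)),("top",(355,385,235,262))):
    p=cv2.imread(f"pics/{n}0.png").astype(int);d=np.load(f"pics/{n}0.npy")
    M=(p[...,2]>120)&(p[...,1]<70)&(p[...,0]<70)
    k=np.zeros_like(M);k[b[2]:b[3],b[0]:b[1]]=1;M&=k
    v,u=np.nonzero(M);u0,u1,v0,v1=u.min(),u.max(),v.min(),v.max()
    uc,vc=(u0+u1)/2,(v0+v1)/2
    dd=np.median(d[int(vc)-2:int(vc)+3,int(uc)-2:int(uc)+3])
    print(n,u0,u1,v0,v1,dd,w(n,uc,vc,dd+.014)); rs.append(ray(n,uc,vc))
A=sum(np.eye(3)-np.outer(q,q)/(q@q) for c,q in rs);B=sum((np.eye(3)-np.outer(q,q)/(q@q))@c for c,q in rs)
print("tri",np.linalg.solve(A,B))
# base plate: points z 6..14mm in region from top
d=np.load("pics/top0.npy");P=[]
for v in range(175,300):
    for u in range(325,390):
        if d[v,u]>0:
            X=w("top",u,v,d[v,u])
            if .006<X[2]<.015:P.append(X)
P=np.array(P);print(len(P));r=cv2.minAreaRect(P[:,:2].astype(np.float32)*1000);print(r)
ims=[cv2.resize(cv2.imread("pics/scene0.png")[180:285,300:405],None,fx=5,fy=5,interpolation=2)]
cv2.imwrite("pics/crop.png",ims[0])
E
```

```text
scene 368 381 192 205 0.8099147 [ 0.48486202 -0.15836168  0.17756512]
top 363 378 242 255 0.9043234 [ 0.48446185 -0.15912939  0.17696709]
tri [ 0.4847367  -0.15884672  0.17723929]Traceback (most recent call last):
  File "<stdin>", line 18, in <module>
  File "h.py", line 4, in w
    m=camera_model(n);K,R,t=m["intrinsics"],np.array(m["R"]),np.array(m["t"])
ValueError: time passes only in moves, steps and waits
```

Run:
```python
from h import *
d=np.load("pics/top0.npy")
m=camera_model("top");K,R,t=m["intrinsics"],np.array(m["R"]),np.array(m["t"])
v,u=np.mgrid[175:300,325:390];z=d[v,u].ravel()
X=((np.linalg.inv(K)@np.stack([u.ravel(),v.ravel(),np.ones(u.size)]))*z-t[:,None]).T@R
P=X[(X[:,2]>.005)&(X[:,2]<.015)];print(len(P));print(cv2.minAreaRect(P[:,:2].astype(np.float32)*1000))
S=X[(X[:,2]>.04)&(X[:,2]<.0565)&(X[:,0]>.5)];print(np.round([S.min(0),S.max(0)],3))
cv2.imwrite("pics/crop.png",cv2.resize(cv2.imread("pics/scene0.png")[180:285,300:405],None,fx=5,fy=5,interpolation=2))
```

```text
1861
((540.2903442382812, -166.38348388671875), (115.29243469238281, 262.1142578125), 86.56233978271484)
[[ 0.501 -0.19   0.04 ]
 [ 0.639 -0.134  0.056]]
```

View pics/crop.png

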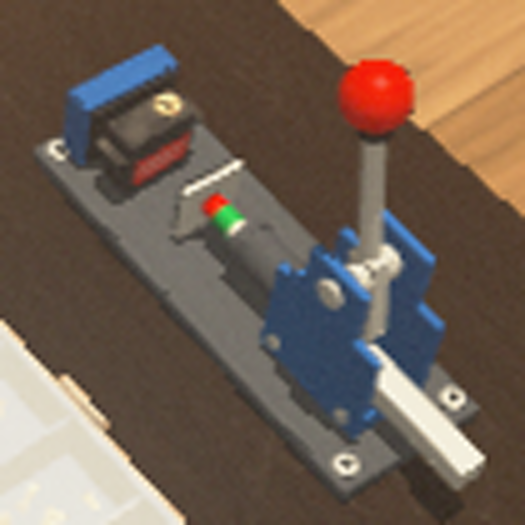

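The crop confirms it: the black servo with a red label stands at crop (155,140), short of the blue jaw. The pad is free, with white, green and red showing, and the knob is at crop (376,97). Now the clamp yaw and the approach deltas.

```bash
cat >> h.py <<'E'
def onz(n,u,v,z):
    c,q=ray(n,u,v);return c+q*(z-c[2])/q[2]
E
python3 - <<'E'
from h import *
from scipy.spatial.transform import Rotation as Ro
c=[onz("scene",300+a/5,180+b/5,.01) for a,b in((38,150),(345,500),(478,410))]
print(np.round(c,4))
e=c[0]-c[1];f=c[2]-c[1];y=np.arctan2(e[1],e[0]);print("yaw",y,np.arctan2(-f[0],f[1])+np.pi,np.linalg.norm(e),np.linalg.norm(f))
o=(c[0]+c[2])/2;print("origin",o, "knob pred",o[:2]-.0443*np.array([np.cos(y),np.sin(y)]))
s=read_state();T=Ro.from_euler("xyz",s["ee_rot"])
d=T.inv().apply(np.array([.4847,-.1588,.231])-s["ee_pos"])/.03
print(d,(T.inv()*Ro.from_euler("xyz",[np.pi,0,y+np.pi])).as_rotvec())
E
```

```text
[[ 0.6398 -0.1267  0.01  ]
 [ 0.4114 -0.1134  0.01  ]
 [ 0.4103 -0.1927  0.01  ]]
yaw -0.058418065941844274 6.269062624475403 0.22882723401841903 0.07932204330664731
origin [ 0.52503646 -0.15971568  0.01      ] knob pred [ 0.48081203 -0.15712923]
[-1.38012506e+01  1.08931406e+01 -1.83223672e-03] [ 0.00189023 -0.00044938  0.36502446]
```

```bash
python3 -m inch '[{"xyz":[-0.9,0.7,0],"twist":[0,0,0]},{"xyz":[-1.8,1.4,0],"twist":[0,0,0]},{"xyz":[-2.7,2.1,0],"twist":[0,0,0]},{"xyz":[-3.6,2.8,0],"twist":[0,0,0]},{"xyz":[-4.5,3.5,0],"twist":[0,0,0]}]' 100 40
python3 -m inch '[{"xyz":[-0.9,0.7,0],"twist":[0,0,0]},{"xyz":[-1.8,1.4,0],"twist":[0,0,0]},{"xyz":[-2.7,2.1,0],"twist":[0,0,0]},{"xyz":[-3.6,2.8,0],"twist":[0,0,0]},{"xyz":[-4.5,3.5,0],"twist":[0,0,0]}]'
python3 -m inch '[{"xyz":[-0.9,0.7,0],"twist":[0,0,0.07]},{"xyz":[-1.8,1.4,0],"twist":[0,0,0.14]},{"xyz":[-2.7,2.1,0],"twist":[0,0,0.21]},{"xyz":[-3.6,2.8,0],"twist":[0,0,0.29]},{"xyz":[-4.5,3.5,0],"twist":[0,0,0.36]}]'
python3 - <<'E'
from h import *
from scipy.spatial.transform import Rotation as Ro
s=read_state();T=Ro.from_euler("xyz",s["ee_rot"])
print(s["time_s"],s["ee_pos"],s["ee_rot"],T.inv().apply(np.array([.4847,-.1588,.158])-s["ee_pos"])/.03,s["joints"])
E
```

```text
time_s: 0.52
ee_pos: [0.2861, -0.4534, 0.2308]
ee_rot: [3.141, -0.0, -2.835]
force: [0.7, -0.4, -0.0]
width: 0.0857
gripper_force: 0.0
time_s: 0.93
ee_pos: [0.3831, -0.3124, 0.2311]
ee_rot: [3.141, -0.0, -2.835]
force: [0.1, -0.5, 0.4]
width: 0.0856
gripper_force: 0.0
time_s: 1.35
ee_pos: [0.4801, -0.1715, 0.2311]
ee_rot: [3.141, -0.001, 3.085]
force: [0.3, -0.8, 0.6]
width: 0.0852
gripper_force: 0.0
1.35 [ 0.48008715 -0.1715173   0.23109771] [ 3.14141123e+00 -5.05438719e-04  3.08475333e+00] [-0.1306631   0.43151836  2.43660277] [-2.44250847e-02  1.88820787e-01 -2.69521103e-01 -2.20414604e-04
 -1.11295374e+00 -1.60311314e+00]
```

```bash
python3 -m inch '[{"xyz":[-0.13,0.43,0],"twist":[0,0,0]},{"xyz":[-0.13,0.43,0.6],"twist":[0,0,0]},{"xyz":[-0.13,0.43,1.2],"twist":[0,0,0]},{"xyz":[-0.13,0.43,1.8],"twist":[0,0,0]},{"xyz":[-0.13,0.43,2.4],"twist":[0,0,0]}]'
python3 - <<'E'
from h import *
for n,(u,v) in(("scene",(376,199)),):
    p,d=read_camera(n);a=cv2.resize(p[170:275,315:420],None,fx=5,fy=5,interpolation=2)
p,d=read_camera("top");b=cv2.resize(p[190:295,310:362+53],None,fx=5,fy=5,interpolation=2)
cv2.imwrite("pics/pre.png",cv2.resize(np.hstack([a,b[:525,:525]]),(800,400)))
E
```

```text
time_s: 1.77
ee_pos: [0.484, -0.1602, 0.1583]
ee_rot: [3.141, -0.0, 3.089]
force: [-0.1, 0.2, -0.3]
width: 0.0857
gripper_force: 0.0
```

View pics/pre.png

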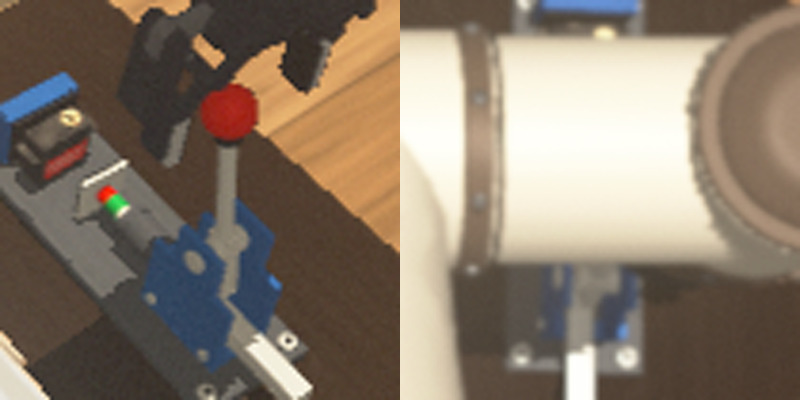

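The knob at left-panel (230,110) sits between the open fingers, and the plunger (115,200) stays visible to the scene camera. Close.

```bash
for i in 1 2 3; do python3 -m inch '[{"xyz":[0,0,0],"twist":[0,0,0]},{"xyz":[0,0,0],"twist":[0,0,0]},{"xyz":[0,0,0],"twist":[0,0,0]}]' 0 60 | tr '\n' ' '; echo; done
```

```text
time_s: 2.12 ee_pos: [0.4851, -0.1607, 0.1606] ee_rot: [-3.141, 0.003, 3.088] force: [-0.0, 0.6, -0.4] width: 0.0517 gripper_force: 0.0 
time_s: 2.37 ee_pos: [0.4851, -0.1589, 0.1609] ee_rot: [3.139, 0.003, 3.088] force: [-1.1, 8.7, 7.2] width: 0.027 gripper_force: 58.5 
time_s: 2.62 ee_pos: [0.4851, -0.1589, 0.1609] ee_rot: [3.139, 0.003, 3.089] force: [-2.4, 9.0, 6.8] width: 0.0269 gripper_force: 58.5
```

```bash
python3 -m inch '[{"xyz":[0.31,0,-0.05],"twist":[0,0,0]},{"xyz":[0.63,0,-0.08],"twist":[0,0,0]},{"xyz":[0.94,0,-0.07],"twist":[0,0,0]},{"xyz":[1.26,0,-0.03],"twist":[0,0,0]},{"xyz":[1.4,0,0],"twist":[0,0,0]}]' | tr '\n' ' '
python3 -m inch '[{"xyz":[0,0,0],"twist":[0,0,0]},{"xyz":[0,0,0],"twist":[0,0,0]}]' | tr '\n' ' '
python3 - <<'E'
from h import *
p,d=read_camera("scene");a=cv2.resize(p[185:265,300:420],None,fx=6.6,fy=6.6,interpolation=2)
cv2.imwrite("pics/p1.png",a)
E
```

```text
time_s: 3.03 ee_pos: [0.4458, -0.1571, 0.1615] ee_rot: [3.14, 0.011, 3.09] force: [5.1, 6.3, 2.8] width: 0.0268 gripper_force: 59.3 time_s: 3.2 ee_pos: [0.4462, -0.1571, 0.1616] ee_rot: [3.14, 0.011, 3.09] force: [4.3, 6.8, 2.4] width: 0.0273 gripper_force: 59.3
```

View pics/p1.png

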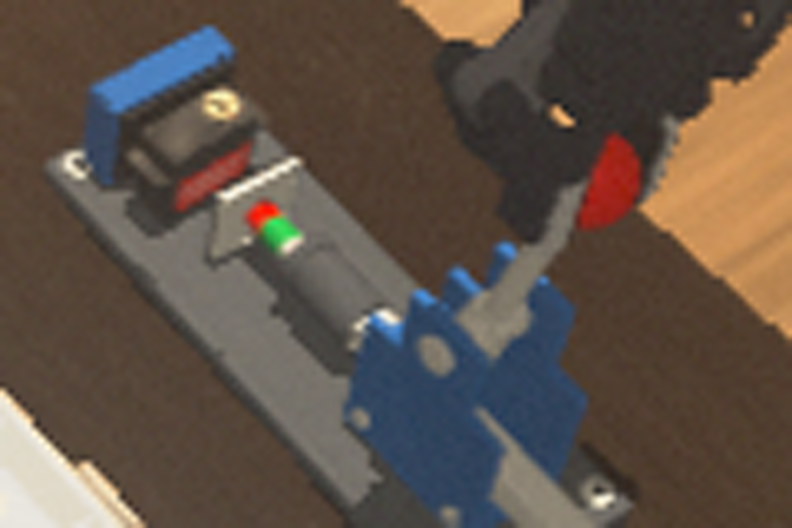

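The first pull worked. The pad's top strip spans crop (218,202) to (302,160) and has moved closer to the servo, whose red face is at about (213,175). White, green and red all still show, so the pad is free.

```bash
cat >> h.py <<'E'
O=np.array([.5250,-.1597,0]);Y=-.055
def cl(u,v,z,n="scene"):
    d=onz(n,u,v,z)-O;return np.round(1000*np.array([np.cos(Y)*d[0]+np.sin(Y)*d[1],-np.sin(Y)*d[0]+np.cos(Y)*d[1]]),1)
E
python3 - <<'E'
from h import *
f=lambda a,b,z:cl(300+a/6.6,185+b/6.6,z)
g=lambda a,b,z:cl(300+a/5,180+b/5,z)
print("pad strip now",f(259,181,.047),"ends",f(218,202,.047),f(302,160,.047))
print("pad strip before",g(213,177,.047),"ends",g(184,193,.047),g(243,162,.047))
print("anvil top front edge",f(170,93,.052),f(100,122,.052))
print("servo red face foot",f(176,210,.010),"top",f(250,140,.054))
print(proj("scene",O+[0,0,.0]))
E
python3 -m inch '[{"xyz":[-0.14,0,-0.03],"twist":[0,0,0]},{"xyz":[-0.3,0,-0.05],"twist":[0,0,0]},{"xyz":[-0.45,0,-0.07],"twist":[0,0,0]},{"xyz":[-0.6,0,-0.08],"twist":[0,0,0]},{"xyz":[-0.77,0,-0.08],"twist":[0,0,0]}]' | tr '\n' ' '
python3 -m inch '[{"xyz":[-0.15,0,0.01],"twist":[0,0,0]},{"xyz":[-0.3,0,0.02],"twist":[0,0,0]},{"xyz":[-0.45,0,0.05],"twist":[0,0,0]},{"xyz":[-0.6,0,0.08],"twist":[0,0,0]},{"xyz":[-0.63,0,0.08],"twist":[0,0,0]}]' | tr '\n' ' '
python3 -m inch '[{"xyz":[0,0,0],"twist":[0,0,0]},{"xyz":[0,0,0],"twist":[0,0,0]}]' | tr '\n' ' '
```

```text
pad strip now [44.3  1.1] ends [44.5 18.9] [ 43.7 -17.6]
pad strip before [33.2 -0. ] ends [32.9 16.9] [ 32.7 -17.2]
anvil top front edge [90.3  5.9] [92.8 34.9]
servo red face foot [71.  12.8] top [56.6 -3.5]
[348.89744068 237.26724316]
time_s: 3.67 ee_pos: [0.4681, -0.1581, 0.1632] ee_rot: [3.139, 0.007, 3.089] force: [2.0, 6.2, 0.8] width: 0.0272 gripper_force: 59.2 time_s: 4.08 ee_pos: [0.4851, -0.1589, 0.1609] ee_rot: [3.139, 0.001, 3.089] force: [-3.1, 8.4, 9.4] width: 0.0268 gripper_force: 60.0 time_s: 4.25 ee_pos: [0.4851, -0.1589, 0.1609] ee_rot: [3.139, 0.002, 3.089] force: [-1.6, 8.2, 7.3] width: 0.0272 gripper_force: 59.8
```

```bash
python3 -m inch '[{"xyz":[0.31,0,-0.05],"twist":[0,0,0]},{"xyz":[0.63,0,-0.08],"twist":[0,0,0]},{"xyz":[0.94,0,-0.07],"twist":[0,0,0]},{"xyz":[1.26,0,-0.03],"twist":[0,0,0]},{"xyz":[1.4,0,0],"twist":[0,0,0]}]' | tr '\n' ' '
python3 -m inch '[{"xyz":[0,0,0],"twist":[0,0,0]},{"xyz":[0,0,0],"twist":[0,0,0]}]' | tr '\n' ' '
python3 -m inch '[{"xyz":[-0.14,0,-0.03],"twist":[0,0,0]},{"xyz":[-0.3,0,-0.05],"twist":[0,0,0]},{"xyz":[-0.45,0,-0.07],"twist":[0,0,0]},{"xyz":[-0.6,0,-0.08],"twist":[0,0,0]},{"xyz":[-0.77,0,-0.08],"twist":[0,0,0]}]' | tr '\n' ' '
python3 -m inch '[{"xyz":[-0.15,0,0.01],"twist":[0,0,0]},{"xyz":[-0.3,0,0.02],"twist":[0,0,0]},{"xyz":[-0.45,0,0.05],"twist":[0,0,0]},{"xyz":[-0.6,0,0.08],"twist":[0,0,0]},{"xyz":[-0.63,0,0.08],"twist":[0,0,0]}]' | tr '\n' ' '
python3 -m inch '[{"xyz":[0,0,0],"twist":[0,0,0]},{"xyz":[0,0,0],"twist":[0,0,0]}]' | tr '\n' ' '
python3 - <<'E'
from h import *
p,d=read_camera("scene");a=cv2.resize(p[185:245,300:380],None,fx=10,fy=10,interpolation=2)
cv2.imwrite("pics/p2.png",a)
E
```

```text
time_s: 4.67 ee_pos: [0.4458, -0.1571, 0.1615] ee_rot: [3.14, 0.011, 3.09] force: [5.8, 7.2, 2.4] width: 0.0269 gripper_force: 59.4 time_s: 4.83 ee_pos: [0.4462, -0.1571, 0.1616] ee_rot: [3.14, 0.011, 3.09] force: [4.1, 7.2, 3.4] width: 0.0271 gripper_force: 59.4 time_s: 5.25 ee_pos: [0.4681, -0.1581, 0.1632] ee_rot: [3.139, 0.007, 3.089] force: [2.8, 7.6, 0.9] width: 0.0273 gripper_force: 59.3 time_s: 5.67 ee_pos: [0.4851, -0.1589, 0.1609] ee_rot: [3.139, 0.001, 3.089] force: [-4.5, 9.5, 8.1] width: 0.0271 gripper_force: 60.0 time_s: 5.83 ee_pos: [0.4851, -0.1589, 0.1609] ee_rot: [3.139, 0.003, 3.089] force: [-2.1, 8.8, 6.5] width: 0.027 gripper_force: 59.9
```

View pics/p2.png

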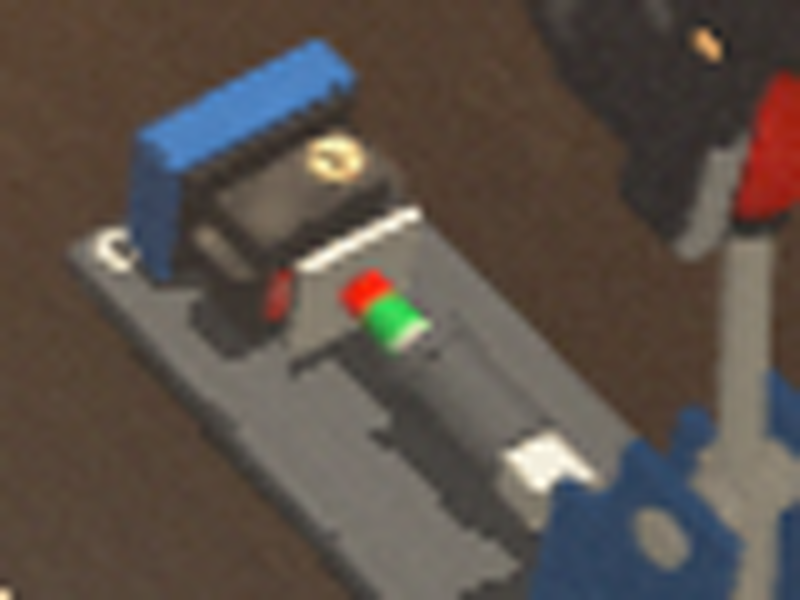

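The pad strip now spans crop (303,268) to (420,213). It has moved about 10.5 mm more, to just behind the servo, and the plunger is still free (white visible at (410,335)). About 11 mm remain, so pull 3 should only just make contact.

```bash
python3 -m inch '[{"xyz":[0.31,0,-0.05],"twist":[0,0,0]},{"xyz":[0.63,0,-0.08],"twist":[0,0,0]},{"xyz":[0.94,0,-0.07],"twist":[0,0,0]},{"xyz":[1.2,0,-0.04],"twist":[0,0,0]},{"xyz":[1.4,0,0],"twist":[0,0,0]}]' | tr '\n' ' '
python3 -m inch '[{"xyz":[0,0,0],"twist":[0,0,0]},{"xyz":[0,0,0],"twist":[0,0,0]}]' | tr '\n' ' '
python3 - <<'E'
from h import *
print(cl(336.1,209.1,.047))
p,d=read_camera("scene");a=cv2.resize(p[185:245,300:380],None,fx=10,fy=10,interpolation=2)
cv2.imwrite("pics/p3.png",a)
E
```

```text
time_s: 6.3 ee_pos: [0.4465, -0.1571, 0.1616] ee_rot: [3.14, 0.012, 3.09] force: [6.0, 7.1, 2.6] width: 0.0274 gripper_force: 59.4 time_s: 6.47 ee_pos: [0.4463, -0.1571, 0.1616] ee_rot: [3.14, 0.011, 3.09] force: [4.8, 6.9, 2.8] width: 0.027 gripper_force: 59.4 [56.   1.1]
```

View pics/p3.png

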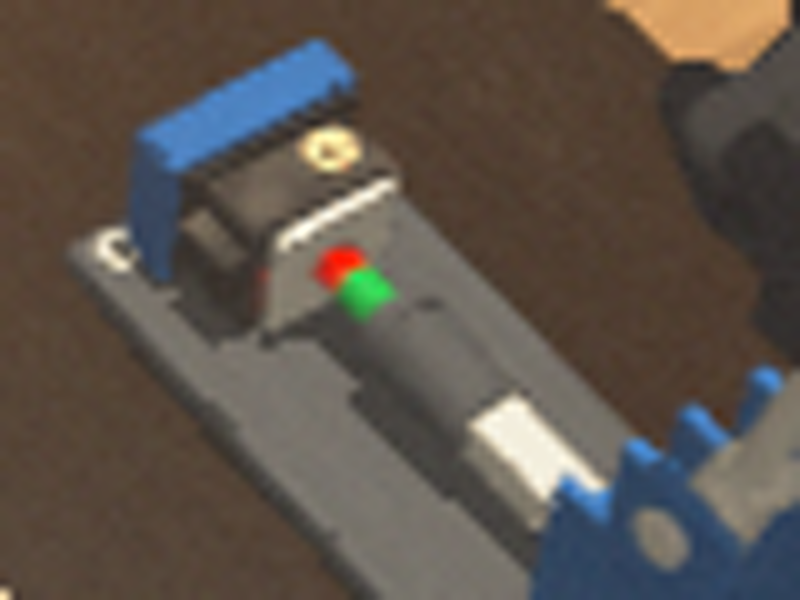

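White is gone and the pad bears on the servo, which has moved up to the jaw. The sleeve edge is at (380,310), and comparing pad and sleeve travel gives about 3 mm of compression. I'll ease back, then do a partial pull of about 7 mm more.

```bash
python3 -m inch '[{"xyz":[-0.14,0,-0.03],"twist":[0,0,0]},{"xyz":[-0.3,0,-0.05],"twist":[0,0,0]},{"xyz":[-0.45,0,-0.07],"twist":[0,0,0]},{"xyz":[-0.6,0,-0.08],"twist":[0,0,0]},{"xyz":[-0.77,0,-0.08],"twist":[0,0,0]}]' | tr '\n' ' '
python3 -m inch '[{"xyz":[-0.15,0,0.01],"twist":[0,0,0]},{"xyz":[-0.3,0,0.02],"twist":[0,0,0]},{"xyz":[-0.45,0,0.05],"twist":[0,0,0]},{"xyz":[-0.6,0,0.08],"twist":[0,0,0]},{"xyz":[-0.63,0,0.08],"twist":[0,0,0]}]' | tr '\n' ' '
python3 -m inch '[{"xyz":[0,0,0],"twist":[0,0,0]},{"xyz":[0,0,0],"twist":[0,0,0]}]' | tr '\n' ' '
python3 -m inch '[{"xyz":[0.2,0,-0.04],"twist":[0,0,0]},{"xyz":[0.4,0,-0.06],"twist":[0,0,0]},{"xyz":[0.6,0,-0.08],"twist":[0,0,0]},{"xyz":[0.8,0,-0.08],"twist":[0,0,0]},{"xyz":[0.92,0,-0.07],"twist":[0,0,0]}]' | tr '\n' ' '
python3 -m inch '[{"xyz":[0,0,0],"twist":[0,0,0]},{"xyz":[0,0,0],"twist":[0,0,0]},{"xyz":[0,0,0],"twist":[0,0,0]},{"xyz":[0,0,0],"twist":[0,0,0]}]' | tr '\n' ' '
python3 - <<'E'
from h import *
p,d=read_camera("scene");a=cv2.resize(p[185:245,300:380],None,fx=10,fy=10,interpolation=2)
cv2.imwrite("pics/p4.png",a)
E
```

```text
time_s: 6.93 ee_pos: [0.4681, -0.1581, 0.1632] ee_rot: [3.139, 0.007, 3.089] force: [2.1, 5.9, 2.5] width: 0.0272 gripper_force: 59.3 time_s: 7.35 ee_pos: [0.4851, -0.1589, 0.1609] ee_rot: [3.139, 0.001, 3.089] force: [-4.5, 9.2, 9.4] width: 0.0269 gripper_force: 60.0 time_s: 7.52 ee_pos: [0.4851, -0.1589, 0.1609] ee_rot: [3.139, 0.003, 3.089] force: [-1.5, 8.2, 5.7] width: 0.0271 gripper_force: 59.9 time_s: 7.93 ee_pos: [0.461, -0.1577, 0.1634] ee_rot: [3.14, 0.012, 3.09] force: [6.3, 6.7, 1.4] width: 0.0272 gripper_force: 59.3 time_s: 8.27 ee_pos: [0.4611, -0.1577, 0.1634] ee_rot: [3.14, 0.011, 3.09] force: [5.9, 5.4, 0.2] width: 0.0271 gripper_force: 59.3
```

View pics/p4.png

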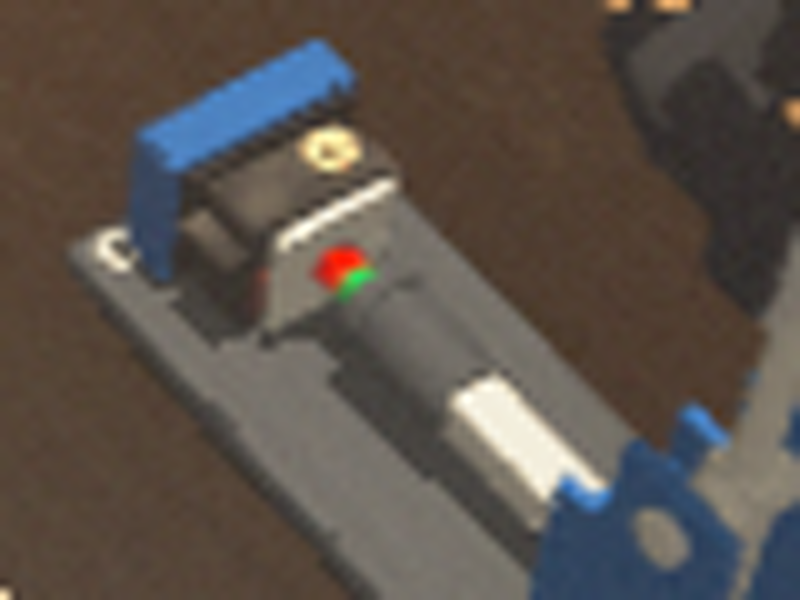

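The servo and pad did not move between p3 and p4, while the sleeve's rear corner advanced from (470,425) to (450,402), about 6.5 mm. The plunger is therefore about 10 mm in, with the sleeve edge on green at (350,290) and green still showing before red. The grip is still on the knob, so I'm handing in.

```bash
python3 -c "
from station import *
print(finish_job())"
```

```text
the job is handed in; nothing more can be done
None
```

I handed the job in: the servo is pressed against the fixed jaw with the plunger about 10 mm in by my camera estimate (mid-green), and the gripper is still holding the knob with the lever pulled; the hand-in returned no pass/fail result.

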